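Put the kettle on

ROBOT

A 6-joint arm with a two-finger parallel gripper is mounted at the origin on the work surface. World frame = base frame: x ahead of the robot, y to its left, z up, the work surface at z = 0. Lengths are in m, angles in degrees, forces in N, time in s.
With the tool pointing down it reaches from about 0.35 to 0.875 m from the base axis. Payload 4.2 kg.
Tool frame: the origin (TCP) lies on the centre line of the jaws, within the pads' length; the fingertips stand r.tip_extent ahead of it and the grasp point (between the pads) lies 11 mm behind it (r.tip_extent is the distance from the TCP to the fingertips, in m); z points along the fingers, y is the line along which they close (so a half turn about z gives the same grasp; the last joint's range is limited). The gripper opens to 87 mm and grips with 3 to 60 N. Pads are 19 mm wide; open, the fingers measure 117 mm over their backs; the gripper's body (75 mm by 190 mm) begins 51 mm behind the grasp point.
Start: joints at [83.056, 22.042, 0.453, 0, -68.411, -14.817], TCP at [0.232, 0.58, 0.231] pointing down, gripper open.
Joint ranges: [-179.83, 179.83], [-69.29, 118.12], [-61.27, 80.66], [-181.25, 117.63], [-171.15, -9.14], [-177.46, 177.46]. Speed limits (degrees/s): [159.86, 159.86, 180, 180, 180, 180].

INTERFACE

Orientations are given as a 3x3 rotation matrix whose columns are the frame's x, y, z axes.
In Python, from station import r gives the robot as it stands.
- The arm moves only by the shell command python3 -m jog 'ROWS'. ROWS is text: rows parted by semicolons, each of 5 numbers parted by spaces: the opening, from 0 (shut) to 1 (fully open), then the shift along the world's x, y, z in mm, then the turn about the world's z in degrees. In form: hand dx dy dz roll; .... A call has 1 to 5 rows; each row shifts and turns the commanded pose from where the row before left it; what a row does not reach is not made up. A row lasts 1/8 s, in which the tool goes at most 62.5 mm and 10.7 degrees, less where a joint would pass 70% of its speed; a pose out of reach is approached as far as the arm can. A call is refused whole if a number of a shift passes 62.5 or a number of a turn 10.7, either way. A call with a gripper value outside its range is refused whole. The fingers move at their own pace and stop on an object; the grip force is fixed at half the most. Time passes only in rows, so rows that do not move let the fingers close. It gives the time, the measured TCP pose, the force, the opening and the grip force at its end, in the units of the state.
- r.sense(): the state, without advancing time (a new reading comes with each control period).
- r.capture(name): name is "side" or "top" or "wrist"; returns a dict with "pixels" (384x512x3 uint8, red, green, blue), "fovy" (degrees; the focal length in pixels is half the picture's height over the tangent of half this angle, whatever the lens; pixels are square), "cx", "cy" (the principal point, pixels), "origin" and "orientation" of the camera in the world; the wrist camera has in their place "T_tool_cam" (4x4, takes a point from camera to tool coordinates, whose origin is the TCP and whose axes are the flange's). Camera axes: x right, y down, z forward; pixel columns grow to the right and rows downward; lengths in m; the calibration is good to about 2 mm. A picture is of the moment at which its call begins: read the wrist's pose just before it. There is no depth.
- r.finish_job(): hands the job in; it is judged then, once.
The state is a dict: "time_s": time; "joints": joint angles; "joint_velocities": joint speeds; "effort": joint torques, N m; "tcp_pos": TCP position; "ee_rot": TCP orientation; "wrist_force": force on the tool from outside, world axes, zero at the start; "moment": the same for the moment, N m; "gripper_width": opening from 0.0 (shut) to 1.0 (fully open); "gripper_force": force on a finger pad.
Only numpy, scipy, OpenCV 4.12 (cv2) and the standard library are available. Lean on these libraries where they do the work, as an engineer would, in place of code of your own. Each camera call takes 0.05 s, during which the arm holds its last target. There are 200 camera calls.

TASK

Put the filled kettle on: with a fingertip against the outside of its open lid, push the lid over and down until it is fully shut, without slamming it, and then press the paddle switch on top of its handle down flat. Only push: keep the fingers off the inside of the lid, leave the kettle standing on its power base without lifting, turning or shifting it, and leave the cups, tins, jars and spoon around it where they are.

Things in the scene. Friction and masses are not known exactly. Their poses are not given: they have to be found in the camera images.
- kettle: steel jug kettle, black foot, rim and handle, loose, about 1.5 kg filled. Origin: centre of its underside, 18 mm above the table; +x to the spout (105 mm out), -x to the handle, z up; it may face any way. Foot 136 mm wide, rim 117 mm wide, rim top 174 mm above the origin. Only lid and switch stand above 181 mm
- power_base: black round power base, 160 mm across, fixed to the table, origin at its centre on the table; its 4 mm raised edge keeps the kettle from sliding off, with about 6 mm of play
- handle (a point): middle of the level top face of the handle's top arm, 27 mm wide, 88 mm from the kettle's centre, 168 mm above its origin; the D-shaped handle loop reaches 130 mm out from the kettle's centre
- lid (a joint): angle of the kettle's round steel lid in rad: 0 = fully shut and level, 1.57 = standing straight up, 2.0 = stop, leaning back over the handle. It starts open at 1.3 to 1.95. The hinge is stiff (0.07 N m): the lid stays at whatever angle it is left, so it must be pushed all the way down
- lid_hinge (a point): middle of the lid's hinge axis, which is level, across the kettle (along its y), 56 mm from the kettle's centre on the handle side, 176 mm above the kettle's origin
- lid_edge (a point): point on the outer face of the lid at its free edge, 112 mm from the hinge axis, turning with the lid. Lid 117 mm across, 5 mm thick, with a raised disc 88 mm across, 4 mm thick in the middle of its outer face, so 9 mm above the hinge axis when shut. Outer face: on top when shut, on the handle side when standing up
- lid_inside: black lining on the inner face of the lid, 94 mm across, 6 mm thick, not to be touched; origin at its centre on the lid, z = outward normal of the lid (up when shut)
- switch (a joint): angle of the grey paddle switch in rad: 0 = off, 0.38 = pressed flat, on. Paddle 44 x 22 mm on the handle's top arm, hinged at its end nearest the lid (76 mm from the kettle's centre, 171 mm above its origin); when off its outer end stands about 16 mm proud. It stays where left; about 2 N at the pad turns it
- switch_pad (a point): ribbed pressing point on the top face of the paddle, 34 mm from its hinge; it turns with the paddle and ends 110 mm from the kettle's centre on the handle side, 174 mm above the kettle's origin
- mug: bystander: yellow ceramic mug, 84 mm across, 90 mm high, handle at its +y; origin at the centre of its underside
- tea_tin: bystander: round white tea tin, 84 mm across, 150 mm high, closed; origin at the centre of its underside
- square_tin: bystander: square green tin, 76 mm wide, 122 mm high, closed; origin at the centre of its underside
- date_jar: bystander: glass jar of dried dates with a wooden lid, 78 mm across, 110 mm high; origin at the centre of its underside
- tea_bowl: bystander: white handleless tea cup, 76 mm across, 55 mm high; origin at the centre of its underside
- honey_pot: bystander: blue pot with a knobbed wooden lid, 74 mm across, 89 mm high; origin at the centre of its underside
- teaspoon: bystander: steel teaspoon lying flat, 140 mm long along its x

How it is judged (in metres and radians):
On the way, in this order (a step that is already met when the one before it is completed fails the run):
1. the lid is fully shut, with the switch still off (value of joint lid below 0.05 rad and value of joint switch below 0.15 rad), for 0.2 s.
2. the switch is pressed flat with the lid shut (value of joint lid below 0.05 rad and value of joint switch above 0.3 rad), for 0.2 s.
At the end, for the whole second after the job is handed in: The lid is within 0.05 rad of fully shut, the switch is pressed past 0.30 rad, the kettle stands upright on its base (within 12 mm of its centre, tilted less than 0.05 rad, at rest) and no bystander has moved more than 30 mm or tipped more than 0.3 rad (all of step 2 and horizontal distance between kettle and power_base below 0.012 m and angle between kettle's own z axis and vertical below 0.05 rad and linear speed of kettle below 0.02 m/s and distance of each of mug, tea_tin, square_tin, date_jar, tea_bowl, honey_pot, teaspoon from where it was at the start of the episode below 0.03 m and angle between each of mug, tea_tin, square_tin, date_jar, tea_bowl, honey_pot, teaspoon's own z axis and vertical below 0.3 rad); the robot touches nothing.
It fails at once if the switch is pressed on (past 0.25 rad) while the lid is open (value of joint switch above 0.25 rad and value of joint lid above 0.1 rad).
It fails at once if the lid is slammed (faster than 6 rad/s) (velocity of joint lid below -6 rad/s).
It fails at once if a finger touches the inside of the lid (contact force between lid_inside and the fingers above 0.3 N).
It fails at once if the kettle is lifted, tipped (0.12 rad), shifted by 15 mm, or turned on its base (hinge moved by 20 mm) (distance of kettle from where it was at the start of the episode above 0.015 m or angle between kettle's own z axis and vertical above 0.12 rad or distance of lid_hinge from where it was at the start of the episode above 0.02 m).
It fails at once if a bystander is moved by more than 30 mm or tipped (distance of any of mug, tea_tin, square_tin, date_jar, tea_bowl, honey_pot, teaspoon from where it was at the start of the episode above 0.03 m or angle between any of mug, tea_tin, square_tin, date_jar, tea_bowl, honey_pot, teaspoon's own z axis and vertical above 0.3 rad).
It also fails if it takes over 42 s, if anything falls off the work surface, if the arm or the gripper's body presses on something with over 40 N, if the wrist force passes 120 N, or if a joint passes its speed limit or range.

## Working session

There is one attempt and no reset: what is moved stays moved. The work goes in short steps, Python scripts to look and compute and a shell command to move; the robot and the scene stay as the last step left them, time stands still between calls to the robot, and variables do not carry over. Pictures are saved under pics/ and viewed, at most 10 in all, crops included, and the job is handed in when it is done.

```bash
mkdir -p pics; ls
cat > h.py <<'E'
import numpy as np, cv2
from station import r
def cap(n,f):
    s=r.sense(); c=r.capture(n); cv2.imwrite('pics/'+f,c['pixels'][:,:,::-1]); 
    if 'origin' not in c:
        T=np.array(c['T_tool_cam']);R=np.array(s['ee_rot']);c['origin']=R@T[:3,3]+s['tcp_pos'];c['orientation']=R@T[:3,:3]
    return c
def ray(c,u,v):
    f=192/np.tan(np.radians(c['fovy'])/2)
    d=np.array(c['orientation'])@np.array([(u-c['cx'])/f,(v-c['cy'])/f,1]); return np.array(c['origin']),d/np.linalg.norm(d)
def plane(c,u,v,z):
    o,d=ray(c,u,v); return o+d*(z-o[2])/d[2]
def tri(a,b):
    (o,d),(p,e)=a,b; t=np.linalg.lstsq(np.c_[d,-e],p-o,rcond=None)[0]; x,y=o+d*t[0],p+e*t[1]; return (x+y)/2,np.linalg.norm(x-y)
def proj(c,P):
    f=192/np.tan(np.radians(c['fovy'])/2); q=np.array(c['orientation']).T@(np.array(P)-c['origin']); return q[:2]/q[2]*f+[c['cx'],c['cy']]
E
python3 - <<'E'
from h import *
a=cap('side','side0.png');b=cap('top','top0.png')
import pickle;pickle.dump((a,b),open('v0.pkl','wb'))
for c in(a,b):print(c['origin'],np.round(c['orientation'],3),c['fovy'],c['cx'],c['cy'])
print(r.tip_extent)
E
```

```text
pics
[0.93194674 0.6729317  0.83732125] [[-0.865  0.353 -0.355]
 [ 0.501  0.604 -0.62 ]
 [-0.004 -0.714 -0.7  ]] 52.59939535310923 257.96594163801325 193.86964995646127
[0.53605413 0.05116632 0.90181849] [[-0.011 -0.998  0.064]
 [-1.     0.01  -0.015]
 [ 0.015 -0.064 -0.998]] 57.618912222556695 252.20226051102168 195.81169148822093
0.008
```

View pics/side0.png

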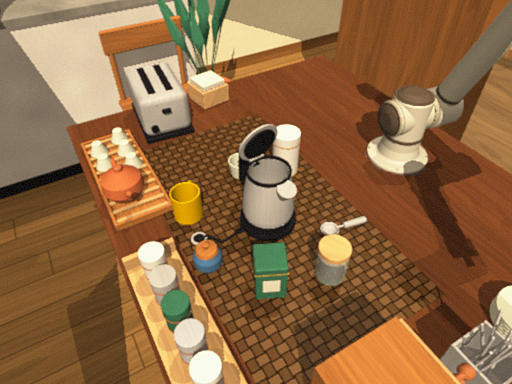

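View pics/top0.png

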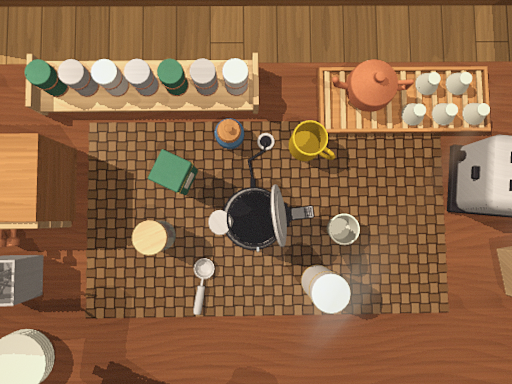

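The side view shows the kettle at about (268,200) with its lid open at (258,145), leaning away from the camera. In the top view the rim is at (254,218), the spout points left (+y), the handle and grey switch are at (303,212), and the lid seen edge-on is at (279,213).

Run:
```python
from h import *
a=cv2.imread('pics/side0.png')[110:250,210:320];b=cv2.imread('pics/top0.png')[160:270,190:370]
a=cv2.resize(a,None,fx=4,fy=4,interpolation=2);b=cv2.resize(b,None,fx=4,fy=4,interpolation=2)[:, :720]
def grid(i,x0,y0):
    for k in range(0,i.shape[1],80):cv2.putText(i,str(x0+k//4),(k,10),0,.35,(0,0,255),1);cv2.line(i,(k,12),(k,i.shape[0]),(0,0,255),1) if k else 0
    for k in range(0,i.shape[0],80):cv2.putText(i,str(y0+k//4),(0,k+10),0,.35,(0,255,255),1);cv2.line(i,(0,k),(i.shape[1],k),(0,255,255),1)
grid(a,210,110);grid(b,190,160)
cv2.imwrite('pics/a.png',a);cv2.imwrite('pics/b.png',b)
```

```text
(no output)
```

View pics/a.png

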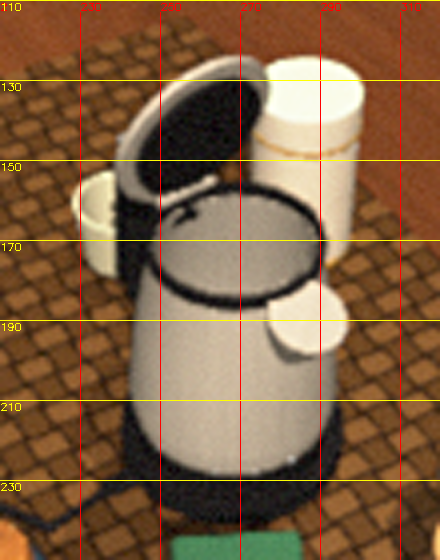

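View pics/b.png

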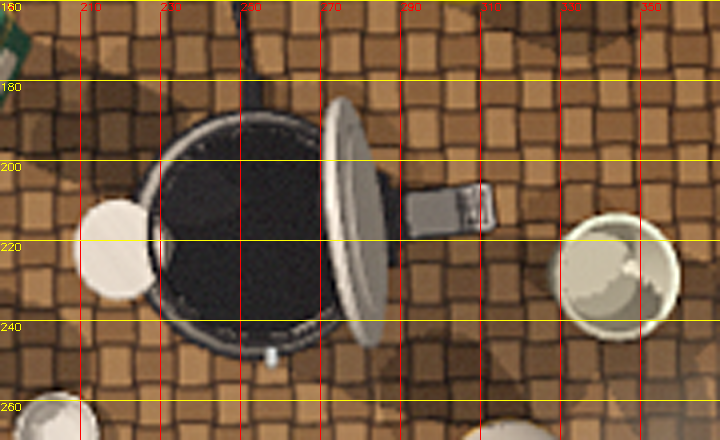

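The enlarged views give these positions. In the top view the rim spans x 225–288 and y 187–249, the spout disc is at (219,222), the switch pad at (309,212) and the lid disc centre at about (279,215). In the side view the rim centre is (269,171) and the lid disc centre about (258,143).

Run:
```python
from h import *
import pickle;a,b=pickle.load(open('v0.pkl','rb'))
np.set_printoptions(precision=4,suppress=True)
print('rim tri',tri(ray(a,269,171),ray(b,256,218)))
L=plane(b,225,218,.190);T=plane(b,252,187,.192);B=plane(b,255,249,.192);print('rim pts',L,T,B, 'diam',np.linalg.norm(T-B))
C=(T+B)/2
pad=plane(b,308.5,212,.203);sp=plane(b,219.5,222,.18);hb=plane(b,290,214,.19)
print(C,'pad',pad,np.linalg.norm((pad-C)[:2]),'spout',sp,np.linalg.norm((sp-C)[:2]))
ax=(sp-pad)[:2];ax/=np.linalg.norm(ax);print('yaw',np.degrees(np.arctan2(ax[1],ax[0])))
for q in(sp-C,C-pad):print(np.degrees(np.arctan2(q[1],q[0])))
l,e=tri(ray(a,258,143),ray(b,279,215));print('lid',l,e)
h=C.copy();h[:2]-=.056*ax;h[2]=.194
d=l-h;print('hinge',h,'r',np.linalg.norm(d),'ang',np.degrees(np.arctan2(d[2],d[:2]@ax)))
for n,u,v,z in(('mug',309,141,.09),('bowl',343,229,.055),('tin',330,293,.15)):print(n,plane(b,u,v,z))
s=r.sense();print(s['tcp_pos'],np.array(s['ee_rot']),s['gripper_width'])
```

```text
rim tri (array([0.5345, 0.0338, 0.1827]), np.float64(0.003582915179737428))
rim pts [0.5367 0.0961 0.19  ] [0.5993 0.0405 0.192 ] [0.4736 0.0358 0.192 ] diam 0.125722788057074
[0.5365 0.0382 0.192 ] pad [ 0.5469 -0.072   0.203 ] 0.11071464638147689 spout [0.5286 0.1081 0.18  ] 0.07031815035237231
yaw 95.79866018323861
96.38456164626788
95.4265406839366
lid [ 0.5408 -0.0085  0.2466] 0.0009806250297873047
hinge [ 0.5421 -0.0175  0.194 ] r 0.05338430010200951 ang 80.1447448976366
mug [ 0.716  -0.0967  0.09  ]
bowl [ 0.5072 -0.1811  0.055 ]
tin [ 0.3752 -0.1236  0.15  ]
[0.2315 0.58   0.2296] [[ 0.9287 -0.3709 -0.0006]
 [-0.3709 -0.9287 -0.0019]
 [ 0.0001  0.002  -1.    ]] 1.0026640565002913
```

```bash
python3 -m jog '0 0 0 60 9.2; 0 0 0 60 9.2; 0 0 0 60 9.2; 0 26 -53 0 0; 0 26 -53 0 0'; python3 -m jog '0 26 -53 0 0; 0 26 -53 0 0; 0 26 -53 0 0; 0 26 -53 0 0; 0 26 -53 0 0'; python3 -m jog '0 26 -53 0 0; 0 26 -53 0 0; 0 26 -53 0 0; 0 26 -53 0 0; 0 26 -53 0 0'
```

```text
time_s: 0.72
tcp_pos: [0.2838, 0.4737, 0.4104]
ee_rot: [[0.995, 0.103, -0.0], [0.103, -0.995, 0.0], [-0.0, -0.0, -1.0]]
wrist_force: [1.0, 0.6, 0.8]
gripper_width: 0.513
gripper_force: 0.0
time_s: 1.35
tcp_pos: [0.4139, 0.2075, 0.4104]
ee_rot: [[0.995, 0.102, -0.0], [0.102, -0.995, 0.0], [-0.0, -0.0, -1.0]]
wrist_force: [0.7, 0.7, -0.1]
gripper_width: 0.019
gripper_force: 0.0
time_s: 1.98
tcp_pos: [0.5441, -0.0574, 0.4102]
ee_rot: [[0.995, 0.102, -0.001], [0.102, -0.995, 0.0], [-0.0, -0.0, -1.0]]
wrist_force: [1.6, -0.6, 0.4]
gripper_width: 0.006
gripper_force: 0.0
```

```bash
python3 -m jog '0 0 -2 -50 0; 0 0 -2 -20 0; 0 0 0 0 0'
python3 - <<'E'
from h import *
c=cap('wrist','w1.png');b=cap('side','s1.png')
i=np.hstack([c['pixels'],b['pixels'][90:250,190:350].repeat(2,0).repeat(2,1)[:320] if 0 else cv2.resize(b['pixels'][90:250,190:330],(336,384))])
cv2.imwrite('pics/w1b.png',cv2.resize(i,(800,362))[:,:,::-1])
print(proj(c,[.5365,.0382,.192]),proj(c,[.5421,-.0175,.194]),proj(c,[.547,-.072,.203]),proj(c,r.sense()['tcp_pos']))
print(r.sense()['tcp_pos'],c['T_tool_cam'])
E
```

```text
time_s: 2.35
tcp_pos: [0.5427, -0.0599, 0.3384]
ee_rot: [[0.995, 0.101, -0.005], [0.101, -0.995, -0.001], [-0.005, 0.0, -1.0]]
wrist_force: [-0.0, 1.0, 0.7]
gripper_width: 0.008
gripper_force: 0.0
[160.31859107 177.05340562] [214.35731211 177.54182092] [268.11433286 180.20903457] [255.89373787 242.40043966]
[ 0.54408729 -0.05954933  0.34147636] [[-1.04710896e-05 -9.64022062e-01 -2.65822241e-01  7.25594265e-02]
 [ 9.99999936e-01 -1.05151942e-04  3.41949200e-04 -8.54202257e-04]
 [-3.57598298e-04 -2.65822221e-01  9.64022001e-01 -1.54352639e-01]
 [ 0.00000000e+00  0.00000000e+00  0.00000000e+00  1.00000000e+00]]
```

View pics/w1b.png

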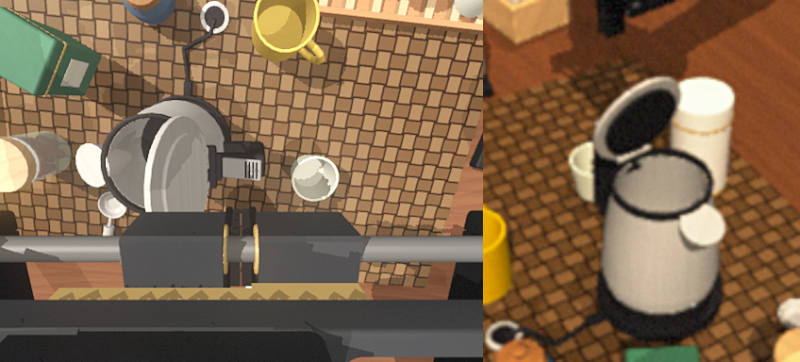

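The wrist view confirms the layout. The pad appears at (265,177) against a predicted (268,180), and the lid leans toward the spout, so its outer face is free. I'll descend behind the lid and push it over.

```bash
python3 -m jog '0 0 0 -35 0; 0 0 0 -24 0; 0 0 0 0 0; 0 -1 15 0 0; 0 -1 14 0 0'; python3 -m jog '0 -1 9 -1 0; 0 -1 9 -2 0; 0 -1 9 -3 0; 0 0 0 0 0'
```

```text
time_s: 3.08
tcp_pos: [0.5424, -0.0293, 0.2833]
ee_rot: [[0.995, 0.102, 0.003], [0.102, -0.995, 0.001], [0.003, -0.0, -1.0]]
wrist_force: [0.4, -0.6, 0.6]
gripper_width: 0.002
gripper_force: 0.0
time_s: 3.58
tcp_pos: [0.5384, -0.0029, 0.2751]
ee_rot: [[0.995, 0.103, -0.001], [0.103, -0.995, 0.0], [-0.001, -0.0, -1.0]]
wrist_force: [-0.8, -1.2, -0.5]
gripper_width: 0.002
gripper_force: 0.0
```

```bash
python3 -m jog '0 -1 11 -4 0; 0 -1 11 -6 0; 0 -1 9 -7 0; 0 -1 7 -8 0; 0 0 0 0 0'
python3 - <<'E'
from h import *
b=cap('side','s2.png');cv2.imwrite('pics/s2b.png',cv2.resize(b['pixels'][80:260,190:350],(640,560))[:,:,::-1])
E
```

```text
time_s: 4.2
tcp_pos: [0.5342, 0.035, 0.2496]
ee_rot: [[0.995, 0.103, -0.002], [0.103, -0.995, -0.0], [-0.002, 0.0, -1.0]]
wrist_force: [-0.7, -1.2, -0.3]
gripper_width: 0.006
gripper_force: 0.0
```

View pics/s2b.png

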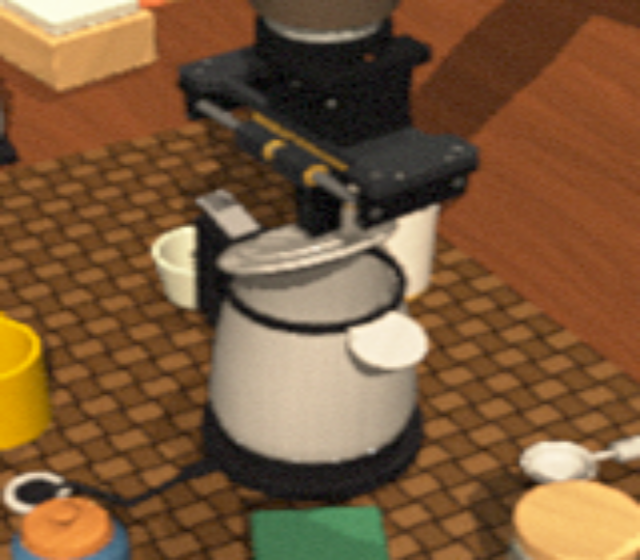

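The lid is following: it sits half-shut at about 30°, with its edge at crop (390,230), the fingertip on its outer face near the free edge at (320,215), and the switch still raised at (225,210). I'll keep pushing down gently.

```bash
python3 -m jog '0 -1 6 -9 0; 0 0 4 -9 0; 0 0 3 -7 0; 0 0 2 -5 0; 0 0 0 0 0'; python3 -m jog '0 0 0 -4 0; 0 0 0 -3 0; 0 0 0 -2 0; 0 0 0 0 0'
```

```text
time_s: 4.88
tcp_pos: [0.5335, 0.0495, 0.22]
ee_rot: [[0.995, 0.102, -0.001], [0.102, -0.995, -0.0], [-0.001, 0.0, -1.0]]
wrist_force: [-0.0, 0.1, -0.8]
gripper_width: 0.008
gripper_force: 0.0
time_s: 5.38
tcp_pos: [0.5337, 0.0494, 0.2115]
ee_rot: [[0.995, 0.102, -0.0], [0.102, -0.995, -0.0], [-0.0, 0.0, -1.0]]
wrist_force: [0.3, 0.8, -0.2]
gripper_width: 0.004
gripper_force: 0.0
```

Now I'll press down until the wrist force rises.

```bash
python3 -m jog '0 0 0 -1 0; 0 0 0 0 0'; python3 -m jog '0 0 0 -1 0; 0 0 0 0 0';python3 -m jog '0 0 0 -1 0; 0 0 0 0 0'
```

```text
time_s: 5.62
tcp_pos: [0.5337, 0.0494, 0.2114]
ee_rot: [[0.995, 0.102, 0.001], [0.102, -0.995, -0.0], [0.001, 0.0, -1.0]]
wrist_force: [-1.2, 0.3, 5.6]
gripper_width: 0.003
gripper_force: 2.5
time_s: 5.88
tcp_pos: [0.5338, 0.0494, 0.2113]
ee_rot: [[0.995, 0.102, 0.001], [0.102, -0.995, -0.0], [0.001, 0.0, -1.0]]
wrist_force: [-3.9, 1.1, 8.8]
gripper_width: 0.007
gripper_force: 4.6
time_s: 6.12
tcp_pos: [0.5338, 0.0494, 0.2112]
ee_rot: [[0.995, 0.103, 0.002], [0.103, -0.995, -0.0], [0.002, 0.0, -1.0]]
wrist_force: [-4.8, 0.1, 12.6]
gripper_width: 0.004
gripper_force: 6.5
```

Contact stopped hard at tip z = 0.203, which matches the shut height (0.018 + 0.176 + 0.009). I'll retract, move over the switch and check.

```bash
python3 -m jog '0 0 0 20 0; 0 0 0 42 0; 0 4 -41 0 0; 0 4 -41 0 0; 0 5 -41 0 0'; python3 -m jog '0 0 0 0 0';python3 - <<'E'
from h import *
b=cap('side','s3.png')['pixels'][80:260,190:350];w=cap('wrist','w3.png');
i=np.hstack([cv2.resize(b,(356,400)),cv2.resize(w['pixels'][120:280,160:340],(440,400))])
cv2.imwrite('pics/s3b.png',i[:,:,::-1])
print(proj(w,[.547,-.072,.203]),proj(w,r.sense()['tcp_pos']))
E
```

```text
time_s: 6.75
tcp_pos: [0.5467, -0.0746, 0.2703]
ee_rot: [[0.995, 0.102, 0.0], [0.102, -0.995, 0.0], [0.0, -0.0, -1.0]]
wrist_force: [0.3, 0.1, -0.2]
gripper_width: 0.007
gripper_force: 0.0
time_s: 6.88
tcp_pos: [0.5466, -0.0756, 0.2698]
ee_rot: [[0.995, 0.098, -0.001], [0.098, -0.995, -0.0], [-0.001, 0.0, -1.0]]
wrist_force: [-0.3, 0.4, -0.4]
gripper_width: 0.006
gripper_force: 0.0
[252.76097626 204.24557329] [254.93640805 242.24036482]
```

View pics/s3b.png

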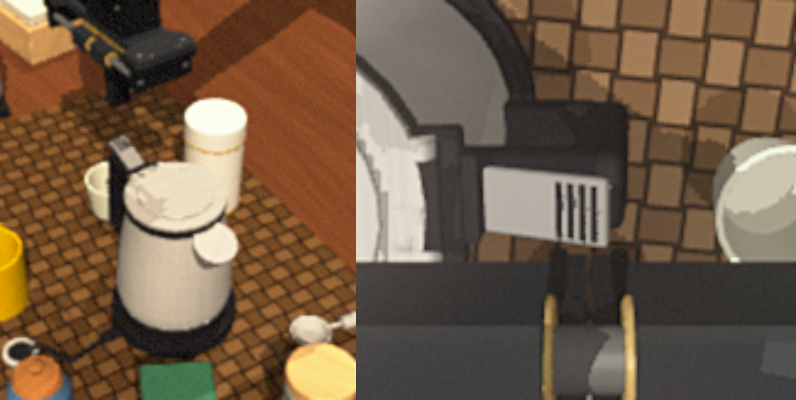

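The lid is shut and level and the switch is still up. The pad's ribs are at wrist pixel (252,205) against a predicted (253,204), so the aim is good. Pressing now.

```bash
python3 -m jog '0 0 2 -30 0; 0 0 0 -20 0; 0 0 0 -4 0; 0 0 0 -4 0; 0 0 0 0 0'; python3 -m jog '0 0 0 -4 0; 0 0 0 -3 0; 0 0 0 -2 0; 0 0 0 0 0'; python3 -m jog '0 0 0 -1 0; 0 0 0 0 0'; python3 -m jog '0 0 0 -1 0; 0 0 0 0 0'
```

```text
time_s: 7.6
tcp_pos: [0.5472, -0.0712, 0.2133]
ee_rot: [[0.995, 0.102, 0.002], [0.102, -0.995, 0.0], [0.002, 0.0, -1.0]]
wrist_force: [-0.3, 0.6, -0.2]
gripper_width: 0.006
gripper_force: 0.0
time_s: 8.1
tcp_pos: [0.5468, -0.0715, 0.2034]
ee_rot: [[0.995, 0.102, 0.0], [0.102, -0.995, 0.0], [0.0, -0.0, -1.0]]
wrist_force: [0.4, -0.3, 0.9]
gripper_width: 0.007
gripper_force: 0.6
time_s: 8.35
tcp_pos: [0.5467, -0.0716, 0.2025]
ee_rot: [[0.995, 0.102, 0.0], [0.102, -0.995, -0.0], [0.0, 0.0, -1.0]]
wrist_force: [0.9, -0.8, 1.4]
gripper_width: 0.001
gripper_force: 0.7
time_s: 8.6
tcp_pos: [0.5467, -0.0715, 0.2015]
ee_rot: [[0.995, 0.102, -0.0], [0.102, -0.995, -0.0], [-0.0, 0.0, -1.0]]
wrist_force: [-0.0, -1.1, 1.3]
gripper_width: 0.007
gripper_force: 0.8
```

```bash
python3 -m jog '0 0 0 -1 0; 0 0 0 0 0'; python3 -m jog '0 0 0 -1 0; 0 0 0 0 0';python3 -m jog '0 0 0 -1 0; 0 0 0 0 0'
```

```text
time_s: 8.85
tcp_pos: [0.5466, -0.0715, 0.2005]
ee_rot: [[0.995, 0.102, -0.0], [0.102, -0.995, 0.0], [-0.0, -0.0, -1.0]]
wrist_force: [0.8, -1.1, 1.2]
gripper_width: 0.006
gripper_force: 0.8
time_s: 9.1
tcp_pos: [0.5466, -0.0716, 0.1999]
ee_rot: [[0.995, 0.102, 0.0], [0.102, -0.995, -0.0], [0.0, 0.0, -1.0]]
wrist_force: [-0.7, -1.6, 4.2]
gripper_width: 0.011
gripper_force: 2.0
time_s: 9.35
tcp_pos: [0.5467, -0.0716, 0.1997]
ee_rot: [[0.995, 0.102, 0.001], [0.102, -0.995, -0.0], [0.001, 0.0, -1.0]]
wrist_force: [-1.6, 0.5, 7.7]
gripper_width: 0.003
gripper_force: 3.9
```

The paddle hit its stop at tip z = 0.192, as expected for flat. I'll retract and check.

```bash
python3 -m jog '0 0 0 15 0; 0 0 0 40 0; 0 0 0 50 0; 0 0 0 50 0; 0 0 0 0 0';python3 - <<'E'
from h import *
b=cap('side','s4.png')['pixels'][80:260,190:350];w=cap('wrist','w4.png');
i=np.hstack([cv2.resize(b,(356,400)),cv2.resize(w['pixels'][120:280,160:340],(440,400))])
cv2.imwrite('pics/s4b.png',i[:,:,::-1])
E
```

```text
time_s: 9.98
tcp_pos: [0.5482, -0.0714, 0.3585]
ee_rot: [[0.995, 0.102, 0.009], [0.102, -0.995, 0.001], [0.009, 0.0, -1.0]]
wrist_force: [-0.4, 0.4, -0.9]
gripper_width: 0.004
gripper_force: 0.0
```

View pics/s4b.png

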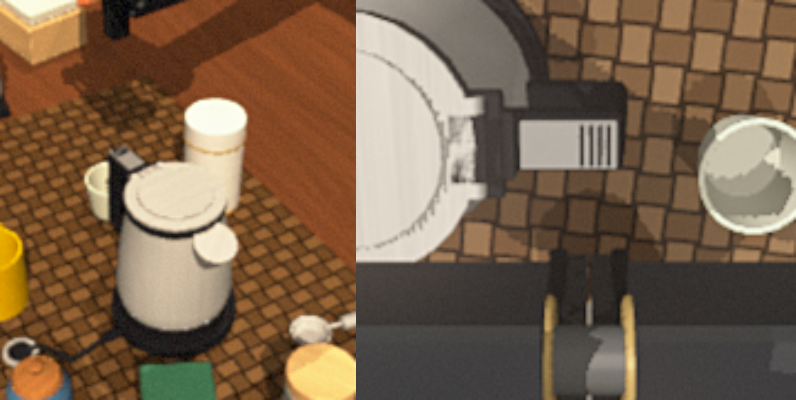

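The lid is shut, the paddle lies flat at crop (570,145), and the kettle and bystanders have not moved. Handing in.

```bash
python3 -c "
from station import r
print(r.finish_job())"
```

```text
the job is handed in; nothing more can be done
None
```

I pushed the lid fully shut and pressed the switch flat; the last pictures show the kettle and the things around it still in place, and the job is handed in (no verdict was returned).

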